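# Find and release the latched key of a pottery wheel's key box

### The arm

A 7-joint arm with a two-finger parallel gripper is mounted at the origin on the work surface. World frame = base frame: x ahead of the robot, y to its left, z up, the work surface at z = 0. Lengths are in mm, angles in rad, forces in N, time in s.
With the tool pointing down it reaches from about 425 to 875 mm from the base axis. Payload 8.4 kg.
Tool frame: the origin (TCP) lies at the very end of the fingers, on their centre line; the grasp point (between the pads) lies 19 mm behind it (robot.grip_point_offset is the distance from the TCP to the grasp point, in mm); z points along the fingers, y is the line along which they close (so a half turn about z gives the same grasp; the last joint's range is limited). The gripper opens to 85 mm and grips with 20 to 120 N. Pads are 22 mm wide; open, the fingers measure 114 mm over their backs; the gripper's body (76 mm by 85 mm) begins 54 mm behind the grasp point. The pads swing forward as they close: fully open they stand 13 mm farther back than shut.
Start: joints at [-1.268, 0.333, 0.04, 1.465, -0.013, 1.343, -0.059], TCP at [254.198, 598.204, 231.308] pointing down, gripper open.
Joint ranges: [-2.58, 2.58], [-0.38, 2.09], [-1.3, 1.39], [0.25, 2.4], [-1.5, 4.64], [0.08, 2.09], [-2.65, 2.65]. Speed limits (rad/s): [2.22, 2.22, 2.79, 2.79, 3.14, 3.14, 3.14].

### API

Orientations are given as [roll, pitch, yaw] about the fixed x, y, z axes, in that order (R = Rz(yaw) Ry(pitch) Rx(roll)).
In Python, from bench import robot gives the robot as it stands.
- The arm moves only by the shell command python3 -m handwheel 'ROWS'. ROWS is JSON, a list of rows, each an object with "translation": the shift along the tool's x, y, z in cm, a list of three; "delta_rot": the turn, a rotation vector about the tool's x, y, z in rad, a list of three; "grip": the closure, from 0 (fully open) to 1 (shut). A call has 1 to 20 rows; each row is the pose to reach, as a shift and turn from the pose commanded when the call began, along the tool's axes at that moment; what a row does not reach only later rows make up. A row lasts 1/8 s, in which the tool goes at most 62.5 mm and 10.7 degrees, less where a joint would pass 70% of its speed; a pose out of reach is approached as far as the arm can. A call with a gripper value outside its range is refused whole. The fingers move at their own pace and stop on an object; the grip force is fixed at half the most. Time passes only in rows, so rows that repeat a pose let the fingers close. It gives the time, the measured TCP pose, the force and the opening at its end, in the units of the state.
- robot.get_obs(): the state, without advancing time (a new reading comes with each control period).
- robot.capture(name): name is "side" or "top"; returns a dict with "image" (420x560x3 uint8, red, green, blue), "intrinsics" (3x3 intrinsics, pixels), "R" (3x3) and "t" (3): a world point X has camera coordinates R X + t. Camera axes: x right, y down, z forward; pixel columns grow to the right and rows downward; lengths in mm; the calibration is good to about 2 mm. A picture is of the moment at which its call begins. There is no depth.
- robot.hand_in(): hands the job in, once; it reports no verdict.
The state is a dict: "t": time; "joint_pos": joint angles; "qd": joint speeds; "joint_torque": joint torques, N m; "tool_pos": TCP position; "ee_rot": TCP orientation; "force": force on the tool from outside, world axes, zero at the start; "ft_torque": the same for the moment, N m; "opening": opening from 0.0 (shut) to 1.0 (fully open).
Only numpy, scipy, OpenCV 4.12 (cv2) and the standard library are available. Lean on these libraries where they do the work, as an engineer would, in place of code of your own. Each camera call takes 0.05 s, during which the arm holds its last target. There are 200 camera calls.

### The job

One of the four identical keys on the pottery wheel's key box has been left latched down. With the fingertips, tap all four keys lightly, one after the other from the robot's left to its right, to feel which one it is; the taps must not push any key deep or let the latch go. Then press only that key fully down to release it, so that all four keys stand up, and leave everything else on the bench where it is, picking nothing up.

Things in the scene. Friction and masses are not known exactly. Their poses are not given: they have to be found in the camera images.
- keybox: the wheel's key box: grey housing 140 (x) x 270 (y) x 60 mm tall, fixed to the table. Origin at the middle of its underside on the table, z up; its own y runs along the key row towards the robot's left, its own -x side faces the robot. The keys are in the half nearer the robot (28 mm from the box's middle line), at own y = +78, +26, -26, -78 mm.
- key1: white square key, cap 36 x 36 mm, the leftmost as seen from the robot. Origin: middle of its top face, axes as the box's. Its top is 75 mm above the table when up (15 mm proud), 70 mm when latched, 65 mm fully down. All four keys act alike: a free key starts to yield at 2 N, takes 0.5 N more per mm (5.7 N at 7.5 mm, 7 N fully down) and springs back up.
- key2: white square key, cap 36 x 36 mm, second from the left as seen from the robot. Origin: middle of its top face, axes as the box's. Its top is 75 mm above the table when up (15 mm proud), 70 mm when latched, 65 mm fully down. Just one key, any of the four, is latched at the start: it does not yield below about 4.5 N; pushed on to within 2 mm of fully down, best right down (7 to 8 N in all, then a hard stop), it lets go and springs up as the finger withdraws.
- key3: white square key, cap 36 x 36 mm, third from the left as seen from the robot. Origin: middle of its top face, axes as the box's. Its top is 75 mm above the table when up (15 mm proud), 70 mm when latched, 65 mm fully down. Acts as told for key1 and key2.
- key4: white square key, cap 36 x 36 mm, the rightmost as seen from the robot. Origin: middle of its top face, axes as the box's. Its top is 75 mm above the table when up (15 mm proud), 70 mm when latched, 65 mm fully down. Acts as told for key1 and key2.
- testcup: bystander: small open terracotta cup, 40 mm wide at the rim, 35 mm tall, standing on the rubber strip on the box's rear half. To be left alone.
- jar: bystander: white closed pot with wooden lid, 48 mm wide, 70 mm tall, beside the left end of the key box. To be left alone.
- mug: bystander: blue mug, 68 mm wide, 80 mm tall, beside the right end of the key box. To be left alone.
- turner: bystander: turning tool with wooden handle and steel shaft, lying behind the key box. To be left alone.
- rib: bystander: flat wooden throwing rib 50 x 100 x 8 mm, lying in front of the key box (robot's side). To be left alone.
- bowl: bystander: terracotta bowl, 140 mm wide, 55 mm tall, further left. To be left alone.
- brush: bystander: brush with wooden handle lying further right. To be left alone.

How it is judged:
By the outcome, as a careful person would: the job done as asked, in the order asked, and still so for the second after the job is handed in, with the robot touching nothing.
It also fails if it takes over 54 s, if anything falls off the work surface, if the arm or the gripper's body presses on something with over 40 N, if the wrist force passes 120 N, or if a joint passes its speed limit or range.

## Working session

There is one attempt and no reset: what is moved stays moved. The work goes in short steps, Python scripts to look and compute and a shell command to move; the robot and the scene stay as the last step left them, time stands still between calls to the robot, and variables do not carry over. Pictures are saved under pics/ and viewed, on a budget of 10 in all, crops included, one or two more only if the job needs it, and the job is handed in when it is done.

```bash
mkdir -p pics; ls; python3 - <<'E'
from bench import robot
import cv2
o=robot.get_obs()
print({k:(o[k]) for k in ("t","tool_pos","ee_rot","force","opening")})
for n in("top","side"):
    c=robot.capture(n); cv2.imwrite(f"pics/{n}0.png",c["image"][:,:,::-1]); print(n,c["intrinsics"],c["R"],c["t"])
E
```

```text
pics
{'t': 0.0, 'tool_pos': array([254.05645159, 597.82711454, 230.4412438 ]), 'ee_rot': array([-3.14003888e+00,  9.91149336e-05,  2.73975039e+00]), 'force': array([-0.32687994,  0.5223661 , -0.36443436]), 'opening': 0.998659245732004}
top [[475.26291207   0.         271.80360593]
 [  0.         475.26291207 208.63038939]
 [  0.           0.           1.        ]] [[-0.00355491 -0.999719   -0.02343678]
 [-0.99086062  0.00668179 -0.1347241 ]
 [ 0.13484285  0.02274365 -0.99060594]] [  -5.06151177  535.34467815 1272.58043468]
side [[507.38962527   0.         287.95223513]
 [  0.         507.38962527 209.59466661]
 [  0.           0.           1.        ]] [[-0.93665943 -0.34991476 -0.015125  ]
 [-0.21634613  0.61200069 -0.76069015]
 [ 0.27543322 -0.70923537 -0.64893892]] [ 499.17491613  179.70501131 1375.01086892]
```

View pics/top0.png

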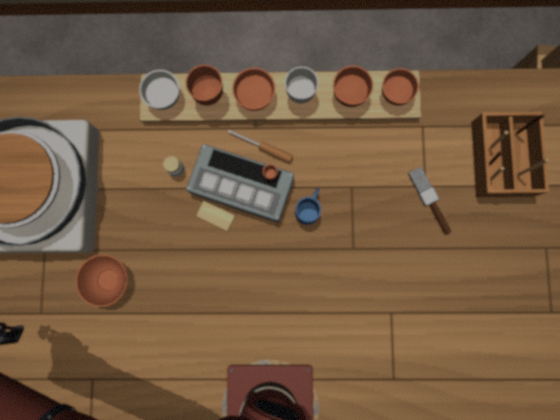

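View pics/side0.png

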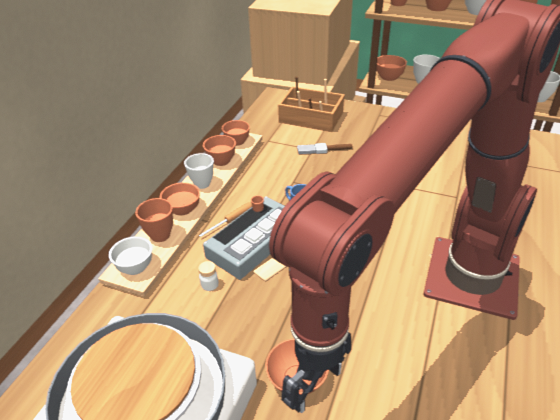

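The top view shows the keys in a row from about (209,182) to (264,200), the cup at (270,172), the jar at (173,166) and the mug at (308,210). In the side view the arm stands clear of the box. I'll fit the keys next.

```bash
cat > h.py <<'E'
import numpy as np,cv2
from bench import robot
def ray(c,uv,z):
    R,t=np.array(c["R"]),np.array(c["t"]); o=-R.T@t
    d=R.T@np.linalg.inv(c["intrinsics"])@[uv[0],uv[1],1]
    return o+d*(z-o[2])/d[2]
def proj(c,X):
    p=np.array(c["intrinsics"])@(np.array(c["R"])@X+c["t"]); return p[:2]/p[2]
E
python3 - <<'E'
from h import *
def keys(n,x0,y0,x1,y1):
    c=robot.capture(n); im=c["image"][y0:y1,x0:x1]
    hsv=cv2.cvtColor(im,cv2.COLOR_RGB2HSV)
    m=((hsv[...,2]>165)&(hsv[...,1]<50)).astype('uint8')
    k,l,s,ce=cv2.connectedComponentsWithStats(m)
    P=[]
    for i in range(1,k):
        if s[i,4]>25:
            uv=ce[i]+[x0,y0]; P.append(ray(c,uv,75)); print(n,uv.round(1),s[i,2:],P[-1].round(1))
    return np.array(P)
P=keys("top",190,165,285,215)
keys("side",215,195,295,265)
d=P[np.argsort(-P[:,1])]; print(np.diff(d,axis=0).round(1))
v=d[0]-d[-1]; print("yaw box",np.arctan2(-v[0],v[1]))
o=robot.get_obs();print(o["tool_pos"],o["ee_rot"],o["t"])
E
```

```text
top [208.8 181. ] [11 11 78] [606.5 161.2  75. ]
top [226.6 186.3] [10 12 80] [591.6 113.   75. ]
top [244.5 192.5] [12 12 84] [574.3  64.5  75. ]
top [263.  198.8] [11 11 78] [556.9  14.8  75. ]
side [251.3 234.5] [  70   69 1452] [594.4 122.2  75. ]
side [220.3 222.8] [12  9 33] [697.1 107.2  75. ]
side [271.9 262.4] [17  6 56] [501.1 201.5  75. ]
[[-15.  -48.2   0. ]
 [-17.3 -48.5   0. ]
 [-17.4 -49.7   0. ]]
yaw box -0.3270359935563316
[254.11756062 597.95864101 230.78545688] [-3.14060803e+00  7.43299530e-05  2.73974648e+00] 0.2
```

Key pitch comes out at about 51 mm, as it should be, and the box yaw is about -0.327. I'll go above key 1 with the fingers shut.

```bash
python3 -m handwheel '[{"translation":[-3,-1.6,0],"delta_rot":[0,0,0],"grip":1},{"translation":[-7,-3.7,0],"delta_rot":[0,0,0],"grip":1},{"translation":[-12,-6.4,0],"delta_rot":[0,0,0],"grip":1},{"translation":[-17,-9.1,0],"delta_rot":[0,0,0],"grip":1},{"translation":[-22,-11.7,0],"delta_rot":[0,0,0],"grip":1},{"translation":[-27,-14.4,0],"delta_rot":[0,0,0],"grip":1},{"translation":[-32,-17.1,0],"delta_rot":[0,0,-0.075],"grip":1},{"translation":[-37,-19.7,0],"delta_rot":[0,0,-0.075],"grip":1},{"translation":[-42,-22.4,0],"delta_rot":[0,0,-0.075],"grip":1},{"translation":[-46,-24.5,2],"delta_rot":[0,0,-0.075],"grip":1},{"translation":[-49.5,-26.4,6],"delta_rot":[0,0,-0.075],"grip":1},{"translation":[-49.5,-26.4,10],"delta_rot":[0,0,-0.075],"grip":1},{"translation":[-49.5,-26.4,13],"delta_rot":[0,0,-0.075],"grip":1},{"translation":[-49.5,-26.4,13],"delta_rot":[0,0,-0.075],"grip":1},{"translation":[-49.5,-26.4,13],"delta_rot":[0,0,-0.075],"grip":1}]'
python3 - <<'E'
from h import *
c=robot.capture("side");o=robot.get_obs();print(o["t"],o["tool_pos"],o["ee_rot"],o["force"],o["opening"])
im=c["image"][180:300,180:340,::-1]; a=cv2.resize(im,None,fx=4,fy=4)
cv2.imwrite("pics/s1.png",a)
E
```

```text
t: 2.08
tool_pos: [607.2, 161.9, 102.6]
ee_rot: [3.141, 0.001, 2.815]
force: [0.2, 0.3, 0.6]
opening: 0.001
2.125 [607.49210022 162.01984614 103.12792657] [3.14004173e+00 1.88704542e-03 2.81496053e+00] [ 0.31929537 -0.43247829 -0.41824832] -0.0010121261056356295
```

View pics/s1.png

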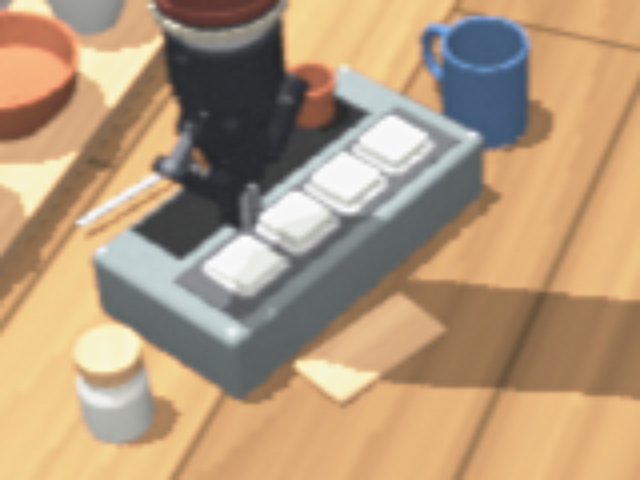

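The arm hangs at about (247,222) in the crop, above and apparently over key 1 (245,265). I'll check this by projection, and measure the key centre by ray in the side view.

```bash
python3 - <<'E'
from h import *
c=robot.capture("side"); f=lambda X:((proj(c,np.array(X))-[180,180])*4).round(0)
print("tip",f([607.4,162,103]),"key1 @75",f([606.5,161.2,75]))
for p in [(245,265),(296,221),(346,182),(394,143)]:
    print(ray(c,np.array(p)/4+180,75).round(1))
E
```

```text
tip [241. 221.] key1 @75 [246. 251.]
[601.3 173.7  75. ]
[586.  122.5  75. ]
[568.7  73.9  75. ]
[551.9  23.7  75. ]
```

The two views disagree by about 10 mm, so I'll look closer before touching anything.

```bash
python3 - <<'E'
from h import *
t=cv2.imread("pics/top0.png")[160:225,180:300]
s=robot.capture("side")["image"][200:275,205:300,::-1]
a=cv2.resize(t,(800,433),interpolation=cv2.INTER_CUBIC)
cv2.imwrite("pics/t2.png",a)
b=cv2.resize(s,None,fx=8,fy=8,interpolation=cv2.INTER_CUBIC); cv2.imwrite("pics/s2.png",b)
E
```

```text
(no output)
```

View pics/t2.png

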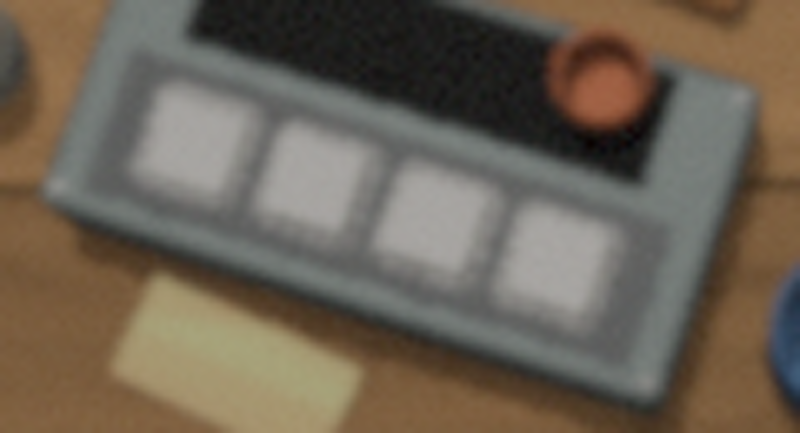

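View pics/s2.png

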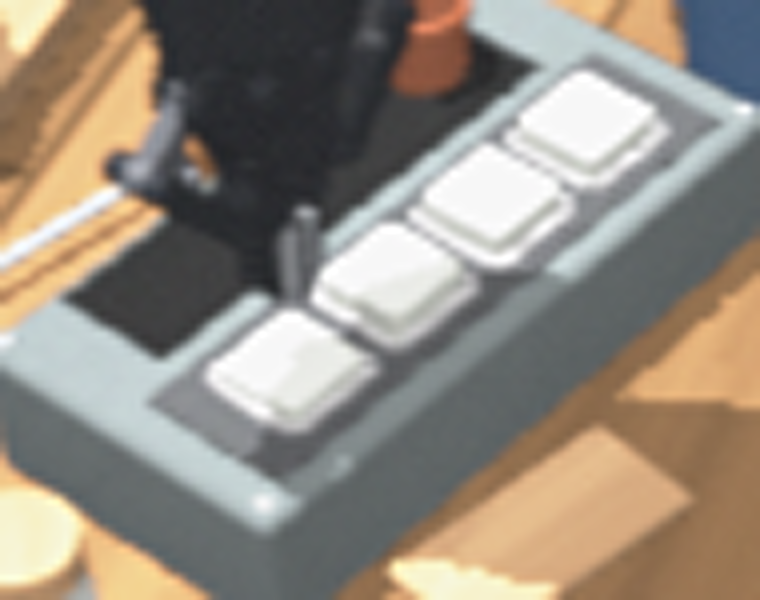

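The side view shows key tops at (290,362), (394,270), (490,192), (588,115) in the 8x crop. Key 1 looks lower with a thinner skirt, so it may be the latched one. The finger tip is at about (293,295).

```bash
python3 - <<'E'
from h import *
T=robot.capture("top");S=robot.capture("side")
t=lambda p,z:ray(T,np.array(p)/6.667+[180,160]-.4,z)[:2].round(1)
s=lambda p,z:ray(S,np.array(p)/8+[205,200]-.45,z)[:2].round(1)
for a,b,z in [((193,138),(290,362),70),((312,178),(394,270),75),((436,218),(490,192),75),((556,262),(588,115),75)]: print("key",t(a,z),s(b,z))
for a,b in [((50,190),(265,515)),((655,400),(745,115))]: print("corner",t(a,60),s(b,60))
u=np.array([.947,-.321]);v=np.array([.321,.947])
fl=t((50,190),60);fr=t((655,400),60);print("len",np.linalg.norm(fl-fr)); m=(fl+fr)/2+42*u
flS=s((265,515),60); print("keys from top corners",[(m+k*v).round(1) for k in(78,26,-26,-78)],"side FL corner key1",(flS+42*u-57*v).round(1))
E
```

```text
key [609.4 162.8] [607.3 164.5]
key [591.6 113.5] [589.7 115.4]
key [574.8  63.2] [573.7  67. ]
key [556.5  14.8] [556.1  16.6]
corner [590.2 222.8] [590.  223.9]
corner [502.1 -24.5] [508.4 -18.6]
len 262.52409413232914
keys from top corners [array([611. , 159.5]), array([594.3, 110.3]), array([577.6,  61. ]), array([560.9,  11.8])] side FL corner key1 [611.5 156.4]
```

With the proper top-face centres the views agree to about 2 mm. Key 1 lies at (607.5,163), and each next key is a further (-16.7,-49.2). The arm is already above key 1, so I descend and feel.

```bash
python3 -m handwheel '[{"translation":[0,0,1],"delta_rot":[0,0,0],"grip":1},{"translation":[0,0,2],"delta_rot":[0,0,0],"grip":1},{"translation":[0,0,2.4],"delta_rot":[0,0,0],"grip":1},{"translation":[0,0,2.5],"delta_rot":[0,0,0],"grip":1},{"translation":[0,0,2.5],"delta_rot":[0,0,0],"grip":1}]'
python3 -m handwheel '[{"translation":[0,0,0.1],"delta_rot":[0,0,0],"grip":1},{"translation":[0,0,0.2],"delta_rot":[0,0,0],"grip":1},{"translation":[0,0,0.3],"delta_rot":[0,0,0],"grip":1},{"translation":[0,0,0.3],"delta_rot":[0,0,0],"grip":1}]'
```

```text
t: 2.95
tool_pos: [606.6, 161.6, 76.3]
ee_rot: [-3.142, 0.0, 2.815]
force: [0.5, -0.3, -0.7]
opening: -0.002
t: 3.45
tool_pos: [606.5, 161.6, 73.2]
ee_rot: [-3.141, -0.0, 2.815]
force: [-0.9, 0.8, 0.6]
opening: -0.002
```

```bash
python3 -m handwheel '[{"translation":[0,0,0.1],"delta_rot":[0,0,0],"grip":1},{"translation":[0,0,0.2],"delta_rot":[0,0,0],"grip":1},{"translation":[0,0,0.2],"delta_rot":[0,0,0],"grip":1}]'
python3 -m handwheel '[{"translation":[0,0,0.05],"delta_rot":[0,0,0],"grip":1},{"translation":[0,0,0.05],"delta_rot":[0,0,0],"grip":1}]'
python3 -m handwheel '[{"translation":[0,0,0.05],"delta_rot":[0,0,0],"grip":1},{"translation":[0,0,0.05],"delta_rot":[0,0,0],"grip":1}]'
```

```text
t: 3.82
tool_pos: [606.5, 161.6, 71.2]
ee_rot: [-3.141, -0.0, 2.815]
force: [0.5, 0.6, -0.3]
opening: 0.001
t: 4.08
tool_pos: [606.5, 161.6, 70.8]
ee_rot: [-3.142, -0.0, 2.815]
force: [-0.4, -0.5, 0.5]
opening: -0.005
t: 4.32
tool_pos: [606.6, 161.6, 70.5]
ee_rot: [3.142, 0.0, 2.815]
force: [-0.8, 0.3, 0.8]
opening: 0.003
```

```bash
python3 -m handwheel '[{"translation":[0,0,0.05],"delta_rot":[0,0,0],"grip":1},{"translation":[0,0,0.05],"delta_rot":[0,0,0],"grip":1}]'
```

```text
t: 4.58
tool_pos: [606.6, 161.7, 70.1]
ee_rot: [3.141, 0.0, 2.815]
force: [-1.6, 0.9, 4.1]
opening: -0.002
```

Key 1 is firm at 70 mm (4.1 N), so it is the latched one. I lift and tap key 2.

```bash
python3 -m handwheel '[{"translation":[0,0,-1.5],"delta_rot":[0,0,0],"grip":1},{"translation":[0,0,-2.5],"delta_rot":[0,0,0],"grip":1},{"translation":[0,-2.6,-2.5],"delta_rot":[0,0,0],"grip":1},{"translation":[0,-5.2,-2.5],"delta_rot":[0,0,0],"grip":1},{"translation":[0,-5.2,-1.5],"delta_rot":[0,0,0],"grip":1},{"translation":[0,-5.2,-0.8],"delta_rot":[0,0,0],"grip":1},{"translation":[0,-5.2,-0.7],"delta_rot":[0,0,0],"grip":1},{"translation":[0,-5.2,-0.7],"delta_rot":[0,0,0],"grip":1}]'
python3 -m handwheel '[{"translation":[0,0,0.1],"delta_rot":[0,0,0],"grip":1},{"translation":[0,0,0.2],"delta_rot":[0,0,0],"grip":1},{"translation":[0,0,0.3],"delta_rot":[0,0,0],"grip":1},{"translation":[0,0,0.3],"delta_rot":[0,0,0],"grip":1}]'
```

```text
t: 5.58
tool_pos: [589.8, 112.9, 76.6]
ee_rot: [-3.141, -0.0, 2.816]
force: [-0.3, 0.2, 0.0]
opening: -0.0
t: 6.08
tool_pos: [590.0, 112.6, 74.0]
ee_rot: [3.141, 0.0, 2.815]
force: [-0.1, 0.5, 2.1]
opening: 0.003
```

```bash
python3 -m handwheel '[{"translation":[0,0,0.1],"delta_rot":[0,0,0],"grip":1},{"translation":[0,0,0.1],"delta_rot":[0,0,0],"grip":1}]'
python3 -m handwheel '[{"translation":[0,0,-1.5],"delta_rot":[0,0,0],"grip":1},{"translation":[0,0,-2.5],"delta_rot":[0,0,0],"grip":1},{"translation":[0,-2.6,-2.5],"delta_rot":[0,0,0],"grip":1},{"translation":[0,-5.2,-2.5],"delta_rot":[0,0,0],"grip":1},{"translation":[0,-5.2,-1.5],"delta_rot":[0,0,0],"grip":1},{"translation":[0,-5.2,-0.6],"delta_rot":[0,0,0],"grip":1},{"translation":[0,-5.2,-0.4],"delta_rot":[0,0,0],"grip":1},{"translation":[0,-5.2,-0.4],"delta_rot":[0,0,0],"grip":1}]'
python3 -m handwheel '[{"translation":[0,0,0.1],"delta_rot":[0,0,0],"grip":1},{"translation":[0,0,0.2],"delta_rot":[0,0,0],"grip":1},{"translation":[0,0,0.3],"delta_rot":[0,0,0],"grip":1},{"translation":[0,0,0.4],"delta_rot":[0,0,0],"grip":1},{"translation":[0,0,0.4],"delta_rot":[0,0,0],"grip":1}]'
```

```text
t: 6.32
tool_pos: [590.0, 112.6, 72.9]
ee_rot: [3.141, 0.0, 2.815]
force: [0.0, 1.6, 3.3]
opening: 0.0
t: 7.32
tool_pos: [573.0, 63.6, 76.4]
ee_rot: [-3.141, -0.001, 2.816]
force: [-0.2, 0.1, 0.2]
opening: 0.0
t: 7.95
tool_pos: [573.3, 63.3, 73.0]
ee_rot: [3.141, 0.0, 2.815]
force: [0.6, 1.7, 2.7]
opening: 0.003
```

Keys 2 and 3 are both soft, about 3 N at 73 mm. Key 4 is next.

```bash
python3 -m handwheel '[{"translation":[0,0,-1.5],"delta_rot":[0,0,0],"grip":1},{"translation":[0,0,-2.5],"delta_rot":[0,0,0],"grip":1},{"translation":[0,-2.6,-2.5],"delta_rot":[0,0,0],"grip":1},{"translation":[0,-5.2,-2.5],"delta_rot":[0,0,0],"grip":1},{"translation":[0,-5.2,-1.5],"delta_rot":[0,0,0],"grip":1},{"translation":[0,-5.2,-0.6],"delta_rot":[0,0,0],"grip":1},{"translation":[0,-5.2,-0.4],"delta_rot":[0,0,0],"grip":1},{"translation":[0,-5.2,-0.4],"delta_rot":[0,0,0],"grip":1}]'
python3 -m handwheel '[{"translation":[0,0,0.1],"delta_rot":[0,0,0],"grip":1},{"translation":[0,0,0.2],"delta_rot":[0,0,0],"grip":1},{"translation":[0,0,0.3],"delta_rot":[0,0,0],"grip":1},{"translation":[0,0,0.4],"delta_rot":[0,0,0],"grip":1},{"translation":[0,0,0.4],"delta_rot":[0,0,0],"grip":1}]'
```

```text
t: 8.95
tool_pos: [556.4, 14.5, 76.5]
ee_rot: [-3.141, -0.0, 2.816]
force: [-0.8, -0.8, -0.2]
opening: -0.004
t: 9.57
tool_pos: [556.6, 14.1, 73.0]
ee_rot: [3.141, 0.0, 2.815]
force: [-0.6, 0.7, 2.9]
opening: 0.002
```

Key 4 is free as well, so only key 1 is latched. I go back over keys 2 and 3 at height to just above key 1.

```bash
python3 -m handwheel '[{"translation":[0,0,-1.5],"delta_rot":[0,0,0],"grip":1},{"translation":[0,0,-3],"delta_rot":[0,0,0],"grip":1},{"translation":[0,4,-3],"delta_rot":[0,0,0],"grip":1},{"translation":[0,8,-3],"delta_rot":[0,0,0],"grip":1},{"translation":[0,12,-3],"delta_rot":[0,0,0],"grip":1},{"translation":[0,15.6,-3],"delta_rot":[0,0,0],"grip":1},{"translation":[0,15.6,-3],"delta_rot":[0,0,0],"grip":1},{"translation":[0,15.6,-1.5],"delta_rot":[0,0,0],"grip":1},{"translation":[0,15.6,-0.2],"delta_rot":[0,0,0],"grip":1},{"translation":[0,15.6,0.1],"delta_rot":[0,0,0],"grip":1},{"translation":[0,15.6,0.1],"delta_rot":[0,0,0],"grip":1}]'
python3 -m handwheel '[{"translation":[0,0,0.2],"delta_rot":[0,0,0],"grip":1},{"translation":[0,0,0.3],"delta_rot":[0,0,0],"grip":1},{"translation":[0,0,0.4],"delta_rot":[0,0,0],"grip":1},{"translation":[0,0,0.5],"delta_rot":[0,0,0],"grip":1},{"translation":[0,0,0.6],"delta_rot":[0,0,0],"grip":1},{"translation":[0,0,0.6],"delta_rot":[0,0,0],"grip":1}]'
```

```text
t: 10.95
tool_pos: [606.3, 160.9, 71.5]
ee_rot: [-3.141, -0.0, 2.814]
force: [-0.7, 0.4, 0.5]
opening: 0.001
t: 11.7
tool_pos: [607.0, 161.6, 66.5]
ee_rot: [3.141, 0.001, 2.815]
force: [-1.5, -1.9, 6.5]
opening: 0.001
```

```bash
python3 -m handwheel '[{"translation":[0,0,0.1],"delta_rot":[0,0,0],"grip":1},{"translation":[0,0,0.2],"delta_rot":[0,0,0],"grip":1},{"translation":[0,0,0.25],"delta_rot":[0,0,0],"grip":1},{"translation":[0,0,0.25],"delta_rot":[0,0,0],"grip":1}]'
```

```text
t: 12.2
tool_pos: [607.0, 161.6, 65.1]
ee_rot: [3.141, 0.001, 2.815]
force: [-5.2, -2.4, 15.2]
opening: 0.0
```

At the hard stop: 65.1 mm and 15 N. I withdraw straight up and look.

```bash
python3 -m handwheel '[{"translation":[0,0,-0.5],"delta_rot":[0,0,0],"grip":1},{"translation":[0,0,-1.2],"delta_rot":[0,0,0],"grip":1},{"translation":[0,0,-3],"delta_rot":[0,0,0],"grip":1},{"translation":[0,0,-6],"delta_rot":[0,0,0],"grip":1},{"translation":[0,0,-10],"delta_rot":[0,0,0],"grip":1},{"translation":[0,0,-14],"delta_rot":[0,0,0],"grip":1},{"translation":[0,0,-16],"delta_rot":[0,0,0],"grip":1},{"translation":[4,0,-16],"delta_rot":[0,0,0],"grip":1},{"translation":[8,0,-16],"delta_rot":[0,0,0],"grip":1},{"translation":[10,0,-16],"delta_rot":[0,0,0],"grip":1},{"translation":[10,0,-16],"delta_rot":[0,0,0],"grip":1},{"translation":[10,0,-16],"delta_rot":[0,0,0],"grip":1}]'
python3 - <<'E'
from h import *
s=robot.capture("side")["image"][190:280,190:310,::-1]
cv2.imwrite("pics/s3.png",cv2.resize(s,None,fx=6.6,fy=6.6,interpolation=cv2.INTER_CUBIC))
E
```

```text
t: 13.7
tool_pos: [512.8, 193.2, 223.7]
ee_rot: [3.141, 0.001, 2.814]
force: [0.0, -0.6, 0.4]
opening: 0.002
```

View pics/s3.png

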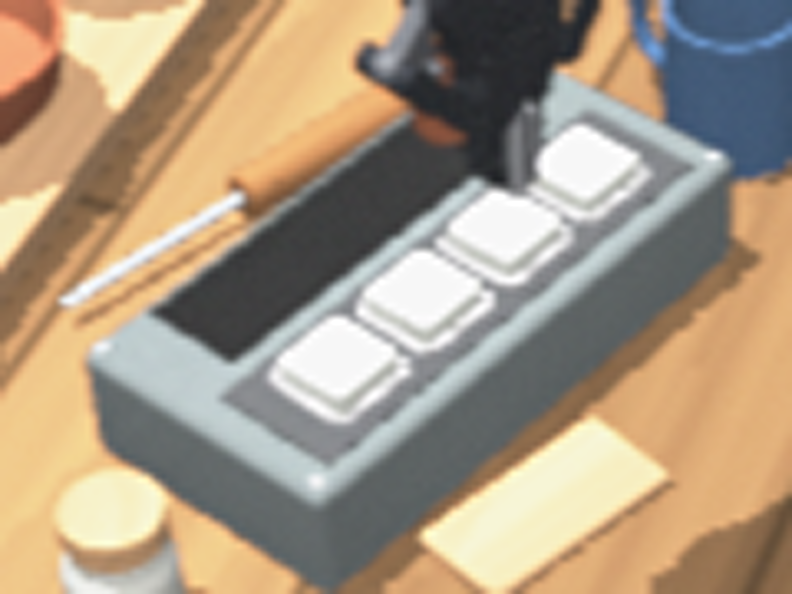

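All four keys now sit at even spacing in the crop: (340,360), (424,294), (505,230), (588,163). Key 1 shows the same skirt as the others, so it is up. The bystanders in view are unmoved.

```bash
python3 -c "
from bench import robot
print(robot.hand_in())"
```

```text
the job is handed in; nothing more can be done
None
```

Key 1, the leftmost, was the latched key. I released it, all four keys now stand up, and the job is handed in at about 14 s.

- **Taps, left to right:** Key 1 gave no contact until about 70 mm and was then firm at 4.1 N. Keys 2, 3 and 4 each yielded softly, about 3 N at 73 mm, and none was pushed more than about 2 mm.
- **Release:** I pressed only key 1, to its hard stop at 65.1 mm. The reading there was about 15 N upward, more than the 7 to 8 N needed but far below the limits. I then withdrew straight up and clear.
- **Last check:** The final side picture shows the key tops evenly spaced, with key 1 raised like the others. The jar, rib, turner and mug in view stood where they were. The cup was mostly hidden behind the gripper, and I did not look again at the bowl and brush, which the arm did not come down near. I did not feel key 1 again after releasing it.
- **One disagreement:** My first rough side-view readings differed from the top view by about 10 mm. Picking the top-face centres again brought the key positions to within about 4 mm before I touched anything. The box's front-right corner still differed by about 9 mm; I did not use it.

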